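# Roll the milling jar up its loading ramp to the stop

## Robot

A 6-joint arm with a two-finger parallel gripper is mounted at the origin on a cart in front of the work surface, level with it; the furniture and walls round the work are solid. World frame = base frame: x ahead of the robot, y to its left, z up, the work surface at z = 0. Lengths are in mm, angles in rad, forces in N, time in s.
With the tool pointing down it reaches from about 200 to 875 mm from the base axis. Payload 3.4 kg.
Tool frame: the origin (TCP) lies between the finger pads; the fingertips stand 19 mm ahead of it and the grasp point (between the pads) is the TCP; z points along the fingers, y is the line along which they close (so a half turn about z gives the same grasp; the last joint's range is limited). The gripper opens to 94 mm and grips with 3 to 60 N. Pads are 16 mm wide; open, the fingers measure 119 mm over their backs; the gripper's body (75 mm by 177 mm) begins 78 mm behind the grasp point.
Start: joints at [1.087, 0.276, 1.505, -0, 1.361, -0.121], TCP at [204.082, 537.6, 224.493] pointing down, gripper open.
Joint ranges: [-2.89, 2.89], [-0.75, 2.08], [0.22, 2.7], [-1.18, 4.32], [0.11, 2.71], [-2.7, 2.7]. Speed limits (rad/s): [2.57, 2.57, 3.14, 3.14, 3.14, 3.14].

## Interface

Orientations are given as a rotation vector (axis times angle).
In Python, from plant import manip, imaging, job gives the robot as it stands. The module is installed in compiled form; this text tells all that it offers.
- The arm moves only by the tool step_arm, never from a script. Its argument "deltas" is a list of rows, each an object of numbers: "dx", "dy", "dz": the shift along the tool's x, y, z in m; "rx", "ry", "rz": the turn, a rotation vector about the tool's x, y, z in rad; "jaw": the opening, from 0 (shut) to 1 (fully open). In form: [{"dx": .., "dy": .., "dz": .., "rx": .., "ry": .., "rz": .., "jaw": ..}, ...]. A call has 1 to 10 rows; each row is the pose to reach, as a shift and turn from the pose commanded when the call began, along the tool's axes at that moment; what a row does not reach only later rows make up. A row lasts 1/12 s, in which the tool goes at most 41.7 mm and 7.16 degrees, less where a joint would pass 70% of its speed; a pose out of reach is approached as far as the arm can. A call with a gripper value outside its range is refused whole. The fingers move at their own pace and stop on an object; "squeeze" is the grip in N (left out, the last holds). Time passes only in rows, so rows that repeat a pose let the fingers close. It gives the time, the measured TCP pose, the force, the opening and the grip force at its end, in the units of the state.
- manip.read_state(): the state, without advancing time (a new reading comes with each control period).
- imaging.grab_frame(name): name is "scene" or "top" or "wrist"; returns a dict with "image" (480x640x3 uint8, red, green, blue), "depth" (480x640 float32, mm along the optical axis (not along the pixel's ray), 0 where there is no reading), "fx", "fy", "cx", "cy" (pixels), "rvec" (rotation vector, rad) and "tvec" (3), from world to camera coordinates, as OpenCV has them. Camera axes: x right, y down, z forward; pixel columns grow to the right and rows downward; lengths in mm; the calibration is good to about 2 mm. A picture is of the moment at which its call begins.
- job.sign_off(): hands the job in; it is judged then, once.
The state is a dict: "time": time; "q": joint angles; "qvel": joint speeds; "joint_efforts": joint torques, N m; "tcp_pos": TCP position; "tcp_rot": TCP orientation; "contact_force": force on the tool from outside, world axes, zero at the start; "torque": the same for the moment, N m; "finger_gap": finger opening in mm; "finger_force": force on a finger pad.
Only numpy, scipy, OpenCV 4.12 (cv2) and the standard library are available. Lean on these libraries where they do the work, as an engineer would, in place of code of your own. Each camera call takes 0.05 s, during which the arm holds its last target. There are 200 camera calls.

## Task

Push the lying milling jar up the loading ramp with your fingers, over the crest, until it lies in the rest at the top against the stop, then let go. Push it steadily and stay with it all the way up so that it never rolls freely on the slope, and do not lift it or knock it up. Leave the other things on the bench where they are.

Things in the scene. Friction and masses are not known exactly. Their poses are not given: they have to be found in the camera images.
- jar: milling jar: a smooth, slippery white ceramic cylinder with a bright steel lid at one end, 60 mm in diameter and 104 mm long over the small bosses on its ends, 0.3 to 0.65 kg, lying across the foot of the ramp; origin at its centre, y along its axis (x and z turn as it rolls). It rolls freely and is held at the start only by the low lip at the foot of the ramp.
- ramp: fixed aluminium loading ramp, 124 mm wide and 210 mm long, 82 mm high at the stop plate; origin on the bench under it, x is level and points from the low end to the stop, y across, z up. In this frame the sloping deck runs from x = -89 mm to the crest at x = 55 mm, where its surface is 36 mm above the bench; past the crest the surface falls at 8 degrees to the rubber face of the upright stop plate at x = 106.5 mm.
- deck: the sloping deck of the ramp: origin on its top surface at the middle of the crest, x points up the slope (8 degrees), y across, z square to the surface. The surface reaches from x = -145 mm to 0; at its foot a lip 8 mm thick stands 10 mm above it with its inner face at x = -135 mm; rails at both sides (112 mm apart inside, 12 mm above the surface) guide the jar. The jar's centre starts at about x = -112 mm, z = 30 mm; the jar's back is free for fingers above the lip.
- jar_home (a point): where the centre of the jar comes to lie in the rest at the top, against the stop: 21.5 mm past the crest, 63.3 mm above the bench. Once the jar's centre is past the crest it rolls the last 20 mm home by itself and stays there.
- vial_3: small screw-cap vial, 25 mm wide, 60 mm high, standing beside the ramp; origin under its centre. Leave alone.
- stopper_1: black rubber stopper, 29 mm wide, 26 mm high, beside the ramp; origin under its centre. Leave alone.
- dropper_1: small brown dropper bottle, 34 mm wide, 78 mm high, behind the stop plate; origin under its centre. Leave alone.
- salt_jar: white jar with a screw lid, 68 mm wide, 90 mm high, left of the work; origin under its centre. Leave alone.
- timer: flat timer, 66 x 66 x 18 mm, at the left; origin under its centre. Leave alone.
- tweezers: steel tweezers, 122 mm long, 8 mm high, lying at the right; origin under the centre. Leave alone.
Things that resemble listed ones, but are neither listed nor needed, are in the scene too. What is shaped like the jar but yellow is not meant.

How it is judged (in metres and radians):
On the way:
1. the fingers push the jar up the middle of the slope (x of jar in the frame of deck between -0.07 and -0.01 m and contact force between the fingers and jar above 0.1 N), for 0.04 s.
At the end, for the whole second after the job is handed in: the jar lies still in the rest at the top of the ramp, its centre within 8 mm of its home and not more than 4 mm short of the stop, square across the ramp within 0.08 rad (distance between jar and jar_home below 0.008 m and x of jar in the frame of jar_home above -0.004 m and angle between the y axis of jar and the y axis of ramp, either way round below 0.08 rad and linear speed of jar below 0.02 m/s); the robot touches nothing.
It fails at once if the jar rolls freely on the slope: faster than 0.2 m/s with no finger touching it (x of jar in the frame of deck between -0.1022 and -0.012 m and contact force between the fingers and jar below 0.02 N and linear speed of jar above 0.2 m/s).
It fails at once if the jar is lifted more than 12 mm off the ramp (z of jar in the frame of deck above 0.042 m).
It fails at once if the jar leaves the ramp (z of jar in the frame of ramp below 0.03 m or x of jar in the frame of ramp below -0.0903222 m).
It fails at once if another thing is moved more than 20 mm (distance of any of vial_3, stopper_1, dropper_1, salt_jar, timer, tweezers from where it was at the start of the episode above 0.02 m).
It also fails if it takes over 38 s, if anything falls off the work surface, if the arm or the gripper's body presses on something with over 40 N, if the wrist force passes 120 N, or if a joint passes its speed limit or range.

## Working session

There is one attempt and no reset: what is moved stays moved. The work goes in short steps, Python scripts to look and compute and a tool call to move; the robot and the scene stay as the last step left them, time stands still between calls to the robot, and variables do not carry over. Pictures are saved under pics/ and viewed, at most 10 in all, crops included, and the job is handed in when it is done.

Besides the shell and the picture viewer there is one more tool, called after "Emit:" by a JSON object that holds its "name" and its "arguments", one argument or row to a line. step_arm: Moves the arm, as the interface text tells. Its arguments: {"type":"object","properties":{"deltas":{"type":"array"},"squeeze":{"type":"number"}},"required":["deltas"]}

```bash
mkdir -p pics; cat > h.py <<'E'
import numpy as np, cv2
from plant import manip, imaging, job
def grab(n,save=None):
    f=imaging.grab_frame(n)
    if save: cv2.imwrite('pics/'+save,f['image'][:,:,::-1])
    R=cv2.Rodrigues(np.array(f['rvec'],float))[0]; t=np.array(f['tvec'],float).ravel()
    v,u=np.mgrid[:480,:640]; d=f['depth']
    P=np.stack([(u-f['cx'])/f['fx']*d,(v-f['cy'])/f['fy']*d,d],-1)
    W=(P-t)@R
    W[d==0]=np.nan
    return f['image'],W
E
python3 - <<'E'
from h import *
for n in ('top','scene'):
    im,W=grab(n,n+'.png'); np.savez(n,im=im,W=W)
print(manip.read_state())
E
```

```text
{'time': 0.1, 'q': array([ 1.08700781e+00,  2.76535598e-01,  1.50594365e+00, -2.48777290e-05,
        1.36072492e+00, -1.20971853e-01]), 'qvel': array([-0.00059014, -0.00098873, -0.00085653, -0.00016905, -0.00170623,
        0.00121644]), 'joint_efforts': array([ 1.92703490e-03, -4.05451119e+01, -2.37780315e+01,  7.02229980e-02,
        2.98690936e-02, -3.61567254e-05]), 'tcp_pos': array([203.85600703, 537.15932226, 223.71409603]), 'tcp_rot': array([-5.66699757e-01, -3.08959232e+00,  2.42753634e-03]), 'contact_force': array([ 0.15530954,  0.32062676, -0.0456192 ]), 'torque': array([0.04804374, 0.02895436, 0.0312861 ]), 'finger_force': 0.0, 'finger_gap': 93.97217116978302}
```

View pics/top.png

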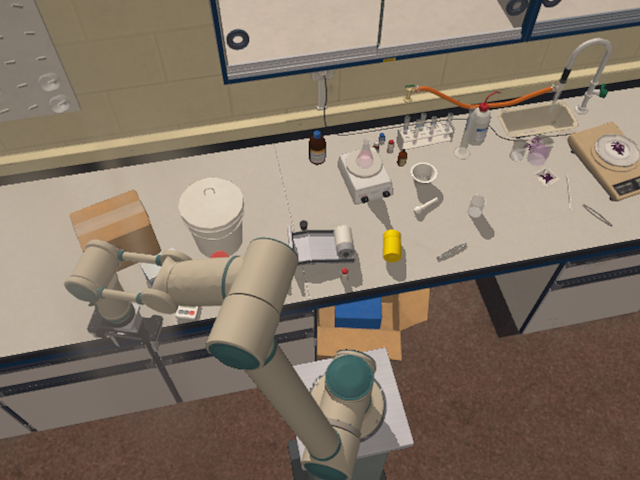

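View pics/scene.png

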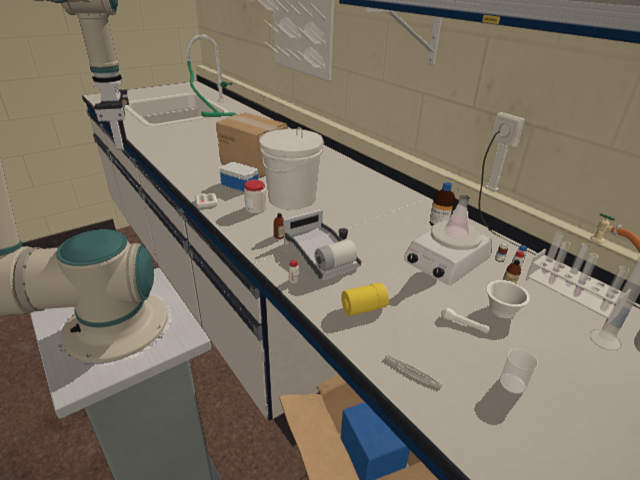

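The ramp lies with the stop at the left (top image ~292,245) and the jar at its right end (~344,241). The yellow decoy is at (392,246), the vial at (346,275) and the stopper at (304,225). Next I measure the ramp pose.

```bash
python3 - <<'E'
from h import *
T=np.load('top.npz');W=T['W'];im=T['im']
for n,(u,v) in dict(jar=(343,236),jarR=(350,240),deck=(315,247),stop=(292,245),vial=(346,271),stopper=(304,225)).items(): print(n,W[v,u].round(1))
S=np.load('scene.npz');Ws=S['W']
for n,(u,v) in dict(jar=(337,250),lid=(325,265),deck=(312,243),stop=(305,222),yellow=(365,296)).items(): print('s',n,Ws[v,u].round(1))
for n,w in (('top',W),('scene',Ws)):
    P=w.reshape(-1,3)
    m=(P[:,0]>350)&(P[:,0]<650)&(P[:,1]>-150)&(P[:,1]<300)&(P[:,2]>3)&(P[:,2]<120)
    Q=P[m]
    im2=np.zeros((480,600,3),np.uint8)
    for p in Q:
        c=cv2.applyColorMap(np.uint8([[min(255,p[2]*2.5)]]),cv2.COLORMAP_JET)[0,0].tolist()
        cv2.circle(im2,(int((280-p[1])*1.4),int((650-p[0])*1.6)),1,c,-1)
    cv2.imwrite(f'pics/h_{n}.png',im2)
a=cv2.imread('pics/h_top.png');b=cv2.imread('pics/h_scene.png')
cv2.imwrite('pics/h.png',cv2.resize(np.vstack([a,b]),(480,600),interpolation=cv2.INTER_AREA))
E
```

```text
jar [ 524.8 -110.1   78. ]
jarR [ 512.4 -131.2   66.1]
deck [531.  -17.5  32.6]
stop [533.9  58.5  64.1]
vial [404.  -92.2  58.3]
stopper [ 6.329e+02 -3.000e-01  2.370e+01]
s jar [ 513.1 -129.3   74.5]
s lid [ 470.6 -137.3   50.3]
s deck [515.6 -19.   34.7]
s stop [540.3  50.7  58.9]
s yellow [ 470.4 -286.5   54.7]
```

View pics/h.png

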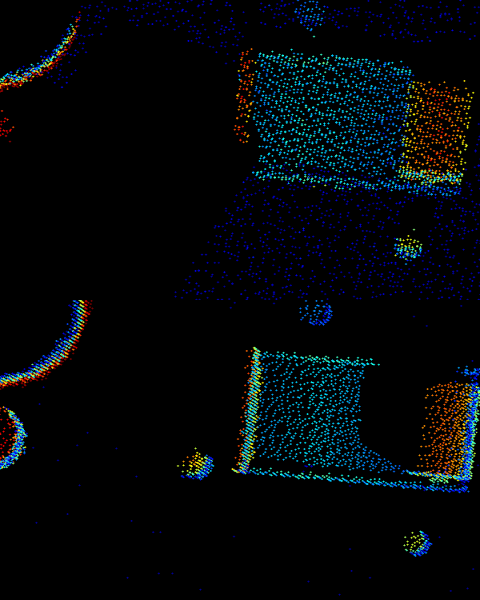

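```bash
python3 - <<'E'
from h import *
from scipy.optimize import least_squares
for n in ('top','scene'):
    P=np.load(n+'.npz')['W'].reshape(-1,3)
    P=P[np.isfinite(P).all(1)]
    box=lambda x0,x1,y0,y1,z0,z1:P[(P[:,0]>x0)&(P[:,0]<x1)&(P[:,1]>y0)&(P[:,1]<y1)&(P[:,2]>z0)&(P[:,2]<z1)]
    J=box(455,600,-165,-85,50,95)
    # axis dir (cos a, sin a) horizontal
    f=lambda p:np.hypot((J[:,1]-p[0])*np.cos(p[2])-(J[:,0]-520)*np.sin(p[2]),J[:,2]-p[1])-30
    r=least_squares(f,[-125,48,0],loss='soft_l1')
    d=np.array([np.cos(r.x[2]),np.sin(r.x[2])]); s=(J[:,:2]-[520,r.x[0]])@d
    print(n,len(J),'axis y@x520,z,yaw',r.x.round(3),'rms',np.std(r.fun).round(2),'extent',np.percentile(s,[0.5,99.5]).round(1))
    D=box(480,575,-60,30,15,60)
    D=D[np.abs(D[:,2]-np.median(D[:,2]))<12]
    A=np.c_[D[:,0]-520,D[:,1],np.ones(len(D))]; 
    g=least_squares(lambda p:A@p-D[:,2],[0,.14,35],loss='soft_l1').x
    print('deck plane',g.round(4),'slope',np.degrees(np.arctan(np.hypot(*g[:2]))),'yaw dir',np.arctan2(g[0],g[1]))
    St=box(450,620,35,80,50,95)
    b=np.linalg.lstsq(np.c_[St[:,0]-520,np.ones(len(St))],St[:,1],rcond=None)[0]
    print('stop line',b.round(3),len(St),'x ext',np.percentile(St[:,0],[1,99]),'y pct',np.percentile(St[:,1]-(St[:,0]-520)*b[0],[2,50,98]).round(1),'zmax',np.percentile(St[:,2],98))
E
```

```text
top 447 axis y@x520,z,yaw [-1.1081e+02  5.0131e+01 -1.0800e-01] rms 6.55 extent [-55.1  46.2]
deck plane [4.70e-03 7.54e-02 3.47e+01] slope 4.317630641068628 yaw dir 0.06180001579087793
stop line [-5.6000e-02  6.3581e+01] 90 x ext [508.6314857  598.49214996] y pct [57.  63.7 69.9] zmax 91.31950409567592
scene 729 axis y@x520,z,yaw [-1.13706e+02  4.90620e+01 -1.05000e-01] rms 4.89 extent [-50.5  47.3]
deck plane [1.29000e-02 6.82000e-02 3.34574e+01] slope 3.969769590691024 yaw dir 0.18720621905981716
stop line [-0.103 57.514] 468 x ext [478.08563488 599.76975542] y pct [51.6 57.3 65.8] zmax 83.19728656851854
```

```bash
cat >> h.py <<'E'
from scipy.spatial.transform import Rotation as Ro
YAW=0.105
def to(p,yaw=YAW):
    s=manip.read_state(); R=Ro.from_rotvec(s['tcp_rot'])
    y=np.array([np.cos(yaw),-np.sin(yaw),0]); z=np.array([0,0,-1.])
    G=Ro.from_matrix(np.c_[np.cross(y,z),y,z])
    d=R.inv().apply(np.array(p,float)-s['tcp_pos'])/1000
    print('t',round(s['time'],2),'d',d.round(4),'rot',(R.inv()*G).as_rotvec().round(4))
E
python3 -c "
from h import *
to([511,-163,190]); print(Ro.from_rotvec(manip.read_state()['tcp_rot']).as_matrix().round(3))"
```

```text
t 0.1 d [-0.5356 -0.5455  0.0345] rot [-1.500e-03  9.000e-04  1.313e+00]
[[-0.935  0.355 -0.001]
 [ 0.355  0.935 -0.001]
 [ 0.    -0.002 -1.   ]]
```

Emit:
{"name": "step_arm", "arguments": {
  "deltas": [
    {"dx": -0.027,"dy": -0.027,"rz": 0.06,"jaw": 0.64},
    {"dx": -0.054,"dy": -0.054,"rz": 0.13,"jaw": 0.64},
    {"dx": -0.08,"dy": -0.082,"rz": 0.2,"jaw": 0.64},
    {"dx": -0.107,"dy": -0.109,"rz": 0.26,"jaw": 0.64},
    {"dx": -0.134,"dy": -0.136,"rz": 0.33,"jaw": 0.64},
    {"dx": -0.16,"dy": -0.163,"rz": 0.39,"jaw": 0.64},
    {"dx": -0.187,"dy": -0.191,"rz": 0.46,"jaw": 0.64},
    {"dx": -0.214,"dy": -0.218,"rz": 0.53,"jaw": 0.64},
    {"dx": -0.241,"dy": -0.245,"rz": 0.59,"jaw": 0.64},
    {"dx": -0.268,"dy": -0.273,"rz": 0.65,"jaw": 0.64}
  ]
}}

```text
invalid input
```

```bash
python3 -c "
from h import *
to([511,-163,190]); print(manip.read_state())"
```

```text
t 0.1 d [-0.5356 -0.5455  0.0345] rot [-1.500e-03  9.000e-04  1.313e+00]
{'time': 0.1, 'q': array([ 1.08700781e+00,  2.76535598e-01,  1.50594365e+00, -2.48777290e-05,
        1.36072492e+00, -1.20971853e-01]), 'qvel': array([-0.00059014, -0.00098873, -0.00085653, -0.00016905, -0.00170623,
        0.00121644]), 'joint_efforts': array([ 1.92703490e-03, -4.05451119e+01, -2.37780315e+01,  7.02229980e-02,
        2.98690936e-02, -3.61567254e-05]), 'tcp_pos': array([203.85600703, 537.15932226, 223.71409603]), 'tcp_rot': array([-5.66699757e-01, -3.08959232e+00,  2.42753634e-03]), 'contact_force': array([ 0.15530954,  0.32062676, -0.0456192 ]), 'torque': array([0.04804374, 0.02895436, 0.0312861 ]), 'finger_force': 0.0, 'finger_gap': 93.97217116978302}
```

The call was refused, probably because every row needs all the fields. I'll send complete rows.

Emit:
{"name": "step_arm", "arguments": {
  "deltas": [
    {"dx": -0.04,"dy": 0,"dz": 0,"rx": 0,"ry": 0,"rz": 0.1,"jaw": 0.64},
    {"dx": -0.08,"dy": -0.082,"dz": 0,"rx": 0,"ry": 0,"rz": 0.2,"jaw": 0.64},
    {"dx": -0.107,"dy": -0.109,"dz": 0,"rx": 0,"ry": 0,"rz": 0.26,"jaw": 0.64},
    {"dx": -0.134,"dy": -0.136,"dz": 0,"rx": 0,"ry": 0,"rz": 0.33,"jaw": 0.64},
    {"dx": -0.16,"dy": -0.163,"dz": 0,"rx": 0,"ry": 0,"rz": 0.39,"jaw": 0.64},
    {"dx": -0.187,"dy": -0.191,"dz": 0,"rx": 0,"ry": 0,"rz": 0.46,"jaw": 0.64},
    {"dx": -0.214,"dy": -0.218,"dz": 0,"rx": 0,"ry": 0,"rz": 0.53,"jaw": 0.64},
    {"dx": -0.241,"dy": -0.245,"dz": 0,"rx": 0,"ry": 0,"rz": 0.59,"jaw": 0.64},
    {"dx": -0.268,"dy": -0.273,"dz": 0,"rx": 0,"ry": 0,"rz": 0.65,"jaw": 0.64}
  ]
}}

```text
time: 0.85
tcp_pos: [348.0, 207.7, 224.4]
tcp_rot: [1.527, 2.746, 0.0]
contact_force: [1.3, 0.5, -0.1]
finger_gap: 60.2
finger_force: 0.0
```

```bash
python3 -c "
from h import *
to([511,-163,190]); print(manip.read_state())"
```

```text
t 0.85 d [-0.4009 -0.0571  0.0343] rot [ 1.000e-04 -1.000e-04  6.607e-01]
{'time': 0.85, 'q': array([ 3.65816027e-01,  1.52220071e-02,  1.82609089e+00,  8.31690751e-05,
        1.30015849e+00, -1.89923071e-01]), 'qvel': array([-1.2450566 , -0.13098127,  0.13360349, -0.00192731, -0.01716316,
       -0.51757176]), 'joint_efforts': array([  7.09660694, -25.37141204, -22.2860527 ,   0.13217722,
         0.42204165,   0.4489244 ]), 'tcp_pos': array([348.02016953, 207.66103779, 224.35838024]), 'tcp_rot': array([1.52689583e+00, 2.74555825e+00, 2.26854752e-04]), 'contact_force': array([ 1.2977749 ,  0.52390568, -0.05932419]), 'torque': array([-0.01590768,  0.03513159,  0.00499987]), 'finger_force': 0.0, 'finger_gap': 60.20232085267755}
```

Emit:
{"name": "step_arm", "arguments": {
  "deltas": [
    {"dx": -0.041,"dy": -0.006,"dz": 0.003,"rx": 0,"ry": 0,"rz": 0.07,"jaw": 0.64},
    {"dx": -0.082,"dy": -0.011,"dz": 0.006,"rx": 0,"ry": 0,"rz": 0.14,"jaw": 0.64},
    {"dx": -0.123,"dy": -0.017,"dz": 0.01,"rx": 0,"ry": 0,"rz": 0.21,"jaw": 0.64},
    {"dx": -0.164,"dy": -0.022,"dz": 0.014,"rx": 0,"ry": 0,"rz": 0.28,"jaw": 0.64},
    {"dx": -0.205,"dy": -0.028,"dz": 0.018,"rx": 0,"ry": 0,"rz": 0.35,"jaw": 0.64},
    {"dx": -0.246,"dy": -0.034,"dz": 0.022,"rx": 0,"ry": 0,"rz": 0.42,"jaw": 0.64},
    {"dx": -0.287,"dy": -0.039,"dz": 0.026,"rx": 0,"ry": 0,"rz": 0.49,"jaw": 0.64},
    {"dx": -0.328,"dy": -0.045,"dz": 0.03,"rx": 0,"ry": 0,"rz": 0.56,"jaw": 0.64},
    {"dx": -0.365,"dy": -0.05,"dz": 0.034,"rx": 0,"ry": 0,"rz": 0.63,"jaw": 0.64},
    {"dx": -0.38,"dy": -0.052,"dz": 0.034,"rx": 0,"ry": 0,"rz": 0.65,"jaw": 0.64}
  ]
}}

```text
time: 1.68
tcp_pos: [506.5, -144.8, 189.1]
tcp_rot: [2.327, 2.11, -0.002]
contact_force: [0.4, -0.2, 0.6]
finger_gap: 60.2
finger_force: 0.0
```

```bash
python3 -c "
from h import *
im,W=grab('wrist','w1.png'); np.savez('w1',W=W,im=im); grab('scene','s1.png')
to([511,-163,120])"
```

```text
t 1.78 d [-0.0199  0.0071  0.0696] rot [-0.0009 -0.0002  0.01  ]
```

View pics/w1.png

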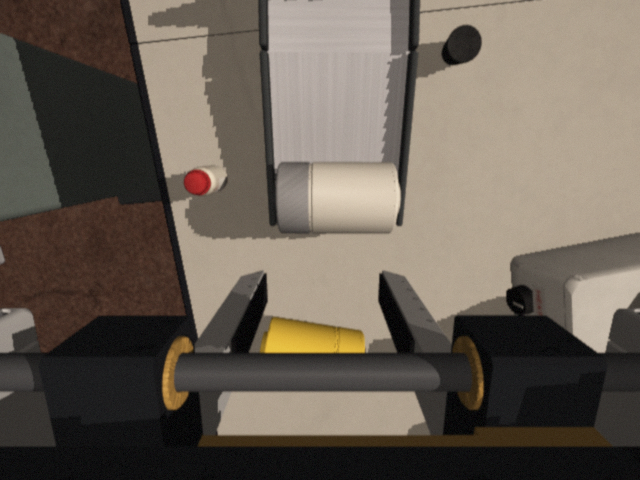

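The wrist view shows the jar square between the rails (about 278–400, 162–233). The fingers are centred behind it at (250,275) and (395,275), and the yellow decoy is behind them. Now I refit the jar from this view.

```bash
python3 - <<'E'
from h import *
from scipy.optimize import least_squares
W=np.load('w1.npz')['W']
J=W[165:232,280:398].reshape(-1,3); J=J[np.isfinite(J).all(1)&(J[:,2]>58)]
f=lambda p:np.hypot((J[:,1]-p[0])*np.cos(p[2])-(J[:,0]-520)*np.sin(p[2]),J[:,2]-p[1])-30
r=least_squares(f,[-112,50,-.1],loss='soft_l1'); print(len(J),r.x.round(3),np.std(f(r.x)).round(2), J[:,0].min(),J[:,0].max())
# rails: rows 100 left/right
for v in (70,100,130):
    print([(u,W[v,u].round(0)) for u in (262,268,272,405,408,412)])
E
```

```text
7805 [-1.14037e+02  4.87440e+01 -9.80000e-02] 0.63 472.7281728138041 570.8721874348205
[(262, array([473.,  -9.,  45.])), (268, array([477.,  -9.,  41.])), (272, array([480.,  -7.,  34.])), (405, array([588., -18.,  33.])), (408, array([589., -19.,  41.])), (412, array([591., -20.,  45.]))]
[(262, array([469., -30.,  40.])), (268, array([474., -31.,  41.])), (272, array([476., -30.,  30.])), (405, array([587., -41.,  35.])), (408, array([588., -42.,  40.])), (412, array([591., -42.,  41.]))]
[(262, array([460., -51.,  -1.])), (268, array([471., -54.,  37.])), (272, array([473., -54.,  30.])), (405, array([585., -65.,  37.])), (408, array([587., -65.,  38.])), (412, array([600., -64.,  -1.]))]
```

Emit:
{"name": "step_arm", "arguments": {
  "deltas": [
    {"dx": -0.012,"dy": 0.006,"dz": 0.01,"rx": 0,"ry": 0,"rz": 0.005,"jaw": 0.64},
    {"dx": -0.023,"dy": 0.012,"dz": 0.03,"rx": 0,"ry": 0,"rz": 0.01,"jaw": 0.64},
    {"dx": -0.023,"dy": 0.012,"dz": 0.05,"rx": 0,"ry": 0,"rz": 0.01,"jaw": 0.64},
    {"dx": -0.023,"dy": 0.012,"dz": 0.07,"rx": 0,"ry": 0,"rz": 0.01,"jaw": 0.64},
    {"dx": -0.023,"dy": 0.012,"dz": 0.07,"rx": 0,"ry": 0,"rz": 0.01,"jaw": 0.64},
    {"dx": -0.023,"dy": 0.012,"dz": 0.07,"rx": 0,"ry": 0,"rz": 0.01,"jaw": 0.64}
  ]
}}

```text
time: 2.28
tcp_pos: [513.8, -162.8, 119.6]
tcp_rot: [-2.328, -2.105, 0.002]
contact_force: [0.5, -0.0, 0.8]
finger_gap: 60.2
finger_force: 0.0
```

```bash
python3 -c "
from h import *
to([516,-166,60],0.1)"
```

```text
t 2.28 d [-0.0031  0.0027  0.0596] rot [-0.003  -0.0014 -0.0002]
```

Emit:
{"name": "step_arm", "arguments": {
  "deltas": [
    {"dx": -0.003,"dy": 0.003,"dz": 0.015,"rx": 0,"ry": 0,"rz": 0,"jaw": 0.64},
    {"dx": -0.003,"dy": 0.003,"dz": 0.03,"rx": 0,"ry": 0,"rz": 0,"jaw": 0.64},
    {"dx": -0.003,"dy": 0.003,"dz": 0.045,"rx": 0,"ry": 0,"rz": 0,"jaw": 0.64},
    {"dx": -0.003,"dy": 0.003,"dz": 0.06,"rx": 0,"ry": 0,"rz": 0,"jaw": 0.64},
    {"dx": -0.003,"dy": 0.003,"dz": 0.06,"rx": 0,"ry": 0,"rz": 0,"jaw": 0.64},
    {"dx": -0.003,"dy": 0.003,"dz": 0.06,"rx": 0,"ry": 0,"rz": 0,"jaw": 0.64}
  ]
}}

```text
time: 2.78
tcp_pos: [518.0, -167.2, 61.3]
tcp_rot: [2.33, 2.106, 0.001]
contact_force: [0.2, 0.8, -1.0]
finger_gap: 60.2
finger_force: 0.0
```

```bash
python3 -c "
from h import *
grab('wrist','w2.png')
to([517.2,-154,60],0.1);to([518.7,-139,62],0.1)"
```

```text
t 2.83 d [ 0.0133 -0.0027  0.0018] rot [ 0.002   0.0005 -0.0011]
t 2.83 d [ 0.0284 -0.0028 -0.0002] rot [ 0.002   0.0005 -0.0011]
```

View pics/w2.png

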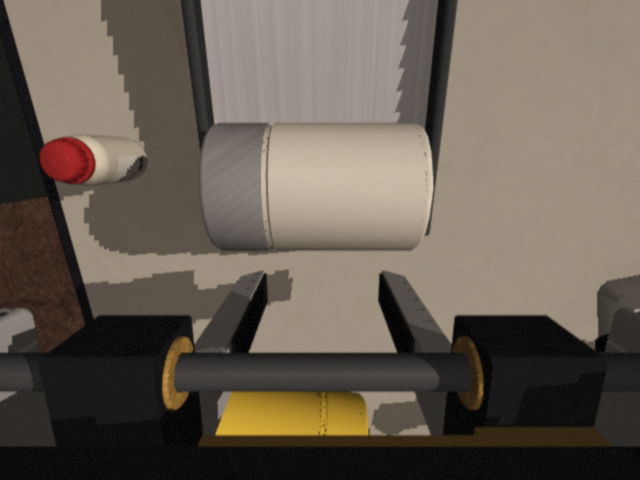

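The fingers are centred behind the jar (205–432, 122–250), in line with its axis. I approach gently until contact, then follow the slope.

Emit:
{"name": "step_arm", "arguments": {
  "deltas": [
    {"dx": 0.003,"dy": -0.0005,"dz": 0,"rx": 0,"ry": 0,"rz": 0,"jaw": 0.64},
    {"dx": 0.006,"dy": -0.001,"dz": 0,"rx": 0,"ry": 0,"rz": 0,"jaw": 0.64},
    {"dx": 0.009,"dy": -0.001,"dz": 0,"rx": 0,"ry": 0,"rz": 0,"jaw": 0.64},
    {"dx": 0.011,"dy": -0.001,"dz": 0,"rx": 0,"ry": 0,"rz": 0,"jaw": 0.64},
    {"dx": 0.013,"dy": -0.001,"dz": 0,"rx": 0,"ry": 0,"rz": 0,"jaw": 0.64},
    {"dx": 0.015,"dy": -0.001,"dz": 0,"rx": 0,"ry": 0,"rz": 0,"jaw": 0.64},
    {"dx": 0.017,"dy": -0.001,"dz": -0.0003,"rx": 0,"ry": 0,"rz": 0,"jaw": 0.64},
    {"dx": 0.019,"dy": -0.001,"dz": -0.0006,"rx": 0,"ry": 0,"rz": 0,"jaw": 0.64},
    {"dx": 0.021,"dy": -0.001,"dz": -0.0009,"rx": 0,"ry": 0,"rz": 0,"jaw": 0.64},
    {"dx": 0.023,"dy": -0.001,"dz": -0.0012,"rx": 0,"ry": 0,"rz": 0,"jaw": 0.64}
  ]
}}

```text
time: 3.67
tcp_pos: [519.2, -144.7, 61.7]
tcp_rot: [2.331, 2.105, -0.0]
contact_force: [-0.6, -2.2, -0.2]
finger_gap: 60.2
finger_force: 0.8
```

```bash
cat >> h.py <<'E'
from scipy.optimize import least_squares
def jar(guess):
    im,W=grab('wrist'); J=W.reshape(-1,3); J=J[np.isfinite(J).all(1)]
    J=J[(abs(J[:,0]-522)<46)&(abs(J[:,1]-guess)<28)&(J[:,2]>guess*.14+80)]
    f=lambda p:np.hypot((J[:,1]-p[0])*np.cos(p[2])-(J[:,0]-520)*np.sin(p[2]),J[:,2]-p[1])-30
    r=least_squares(f,[guess,55,-.1],loss='soft_l1'); print('jar y,z,yaw',len(J),r.x.round(3),np.std(f(r.x)).round(2))
    s=manip.read_state(); print(s['tcp_pos'].round(1),s['contact_force'].round(2))
E
python3 -c "
from h import *
jar(-109)"
```

```text
jar y,z,yaw 86607 [-117.244  128.727   -6.385] 11.95
[ 519.1 -144.1   61.7] [-0.12 -0.45 -0.17]
```

Emit:
{"name": "step_arm", "arguments": {
  "deltas": [
    {"dx": 0.002,"dy": 0,"dz": -0.0003,"rx": 0,"ry": 0,"rz": 0,"jaw": 0.64},
    {"dx": 0.005,"dy": 0,"dz": -0.0007,"rx": 0,"ry": 0,"rz": 0,"jaw": 0.64},
    {"dx": 0.009,"dy": 0,"dz": -0.0013,"rx": 0,"ry": 0,"rz": 0,"jaw": 0.64},
    {"dx": 0.013,"dy": 0,"dz": -0.0018,"rx": 0,"ry": 0,"rz": 0,"jaw": 0.64},
    {"dx": 0.017,"dy": 0,"dz": -0.0024,"rx": 0,"ry": 0,"rz": 0,"jaw": 0.64},
    {"dx": 0.021,"dy": 0,"dz": -0.003,"rx": 0,"ry": 0,"rz": 0,"jaw": 0.64},
    {"dx": 0.025,"dy": 0,"dz": -0.0035,"rx": 0,"ry": 0,"rz": 0,"jaw": 0.64},
    {"dx": 0.029,"dy": 0,"dz": -0.0041,"rx": 0,"ry": 0,"rz": 0,"jaw": 0.64},
    {"dx": 0.033,"dy": 0,"dz": -0.0046,"rx": 0,"ry": 0,"rz": 0,"jaw": 0.64},
    {"dx": 0.036,"dy": 0,"dz": -0.005,"rx": 0,"ry": 0,"rz": 0,"jaw": 0.64}
  ]
}}

```text
time: 4.55
tcp_pos: [522.7, -108.2, 66.7]
tcp_rot: [-2.331, -2.105, -0.0]
contact_force: [-1.0, -1.8, 0.6]
finger_gap: 59.9
finger_force: 0.8
```

```bash
sed -i "s/&(J\[:,2\]>guess\*.14+80)/\&(J[:,2]>62)\&(J[:,2]<100)/" h.py; python3 -c "
from h import *
jar(-72)"
```

```text
jar y,z,yaw 24937 [-69.442  55.15   -0.09 ] 2.86
[ 522.7 -107.7   66.7] [-1.01  0.93  0.01]
```

Emit:
{"name": "step_arm", "arguments": {
  "deltas": [
    {"dx": 0.002,"dy": 0,"dz": -0.0003,"rx": 0,"ry": 0,"rz": 0,"jaw": 0.64},
    {"dx": 0.005,"dy": 0,"dz": -0.0007,"rx": 0,"ry": 0,"rz": 0,"jaw": 0.64},
    {"dx": 0.009,"dy": 0,"dz": -0.0013,"rx": 0,"ry": 0,"rz": 0,"jaw": 0.64},
    {"dx": 0.013,"dy": 0,"dz": -0.0018,"rx": 0,"ry": 0,"rz": 0,"jaw": 0.64},
    {"dx": 0.017,"dy": 0,"dz": -0.0024,"rx": 0,"ry": 0,"rz": 0,"jaw": 0.64},
    {"dx": 0.021,"dy": 0,"dz": -0.003,"rx": 0,"ry": 0,"rz": 0,"jaw": 0.64},
    {"dx": 0.025,"dy": 0,"dz": -0.0035,"rx": 0,"ry": 0,"rz": 0,"jaw": 0.64},
    {"dx": 0.029,"dy": 0,"dz": -0.0041,"rx": 0,"ry": 0,"rz": 0,"jaw": 0.64},
    {"dx": 0.033,"dy": 0,"dz": -0.0046,"rx": 0,"ry": 0,"rz": 0,"jaw": 0.64},
    {"dx": 0.036,"dy": 0,"dz": -0.005,"rx": 0,"ry": 0,"rz": 0,"jaw": 0.64}
  ]
}}

```text
time: 5.43
tcp_pos: [526.4, -72.4, 71.7]
tcp_rot: [-2.331, -2.105, -0.0]
contact_force: [-0.2, -0.7, 1.3]
finger_gap: 59.9
finger_force: 0.8
```

```bash
python3 -c "
from h import *
jar(-34)"
```

```text
jar y,z,yaw 24481 [-33.221  60.185  -0.094] 2.01
[526.4 -71.9  71.7] [ 0.2   0.09 -0.87]
```

Emit:
{"name": "step_arm", "arguments": {
  "deltas": [
    {"dx": 0.002,"dy": 0,"dz": -0.0003,"rx": 0,"ry": 0,"rz": 0,"jaw": 0.64},
    {"dx": 0.005,"dy": 0,"dz": -0.0007,"rx": 0,"ry": 0,"rz": 0,"jaw": 0.64},
    {"dx": 0.009,"dy": 0,"dz": -0.0013,"rx": 0,"ry": 0,"rz": 0,"jaw": 0.64},
    {"dx": 0.013,"dy": 0,"dz": -0.0018,"rx": 0,"ry": 0,"rz": 0,"jaw": 0.64},
    {"dx": 0.017,"dy": 0,"dz": -0.0024,"rx": 0,"ry": 0,"rz": 0,"jaw": 0.64},
    {"dx": 0.021,"dy": 0,"dz": -0.003,"rx": 0,"ry": 0,"rz": 0,"jaw": 0.64},
    {"dx": 0.025,"dy": 0,"dz": -0.0035,"rx": 0,"ry": 0,"rz": 0,"jaw": 0.64},
    {"dx": 0.029,"dy": 0,"dz": -0.004,"rx": 0,"ry": 0,"rz": 0,"jaw": 0.64},
    {"dx": 0.033,"dy": 0,"dz": -0.004,"rx": 0,"ry": 0,"rz": 0,"jaw": 0.64},
    {"dx": 0.037,"dy": 0,"dz": -0.004,"rx": 0,"ry": 0,"rz": 0,"jaw": 0.64}
  ]
}}

```text
time: 6.32
tcp_pos: [530.1, -35.4, 75.6]
tcp_rot: [-2.332, -2.104, -0.001]
contact_force: [0.6, -0.6, -0.4]
finger_gap: 60.2
finger_force: 0.0
```

```bash
python3 -c "
from h import *
jar(4)"
```

```text
jar y,z,yaw 23570 [ 4.388 64.672  3.047] 1.52
[530.  -34.7  75.5] [0.24 0.6  0.56]
```

Emit:
{"name": "step_arm", "arguments": {
  "deltas": [
    {"dx": 0.003,"dy": 0,"dz": 0,"rx": 0,"ry": 0,"rz": 0,"jaw": 0.64},
    {"dx": 0.006,"dy": 0,"dz": 0,"rx": 0,"ry": 0,"rz": 0,"jaw": 0.64},
    {"dx": 0.009,"dy": 0,"dz": 0,"rx": 0,"ry": 0,"rz": 0,"jaw": 0.64},
    {"dx": 0.011,"dy": 0,"dz": 0,"rx": 0,"ry": 0,"rz": 0,"jaw": 0.64},
    {"dx": 0.011,"dy": 0,"dz": 0,"rx": 0,"ry": 0,"rz": 0,"jaw": 0.64},
    {"dx": 0.011,"dy": 0,"dz": 0,"rx": 0,"ry": 0,"rz": 0,"jaw": 0.64},
    {"dx": 0.011,"dy": 0,"dz": 0,"rx": 0,"ry": 0,"rz": 0,"jaw": 0.64},
    {"dx": 0.011,"dy": 0,"dz": 0,"rx": 0,"ry": 0,"rz": 0,"jaw": 0.64}
  ]
}}

```text
time: 7.03
tcp_pos: [531.3, -25.4, 75.7]
tcp_rot: [-2.332, -2.105, -0.0]
contact_force: [0.8, -0.2, -0.0]
finger_gap: 60.3
finger_force: 0.0
```

```bash
python3 -c "
from h import *
jar(22)
grab('wrist','w3.png')"
```

```text
jar y,z,yaw 22405 [23.763 62.04  -0.099] 0.58
[531.3 -25.4  75.7] [ 0.35 -0.23  0.4 ]
```

View pics/w3.png

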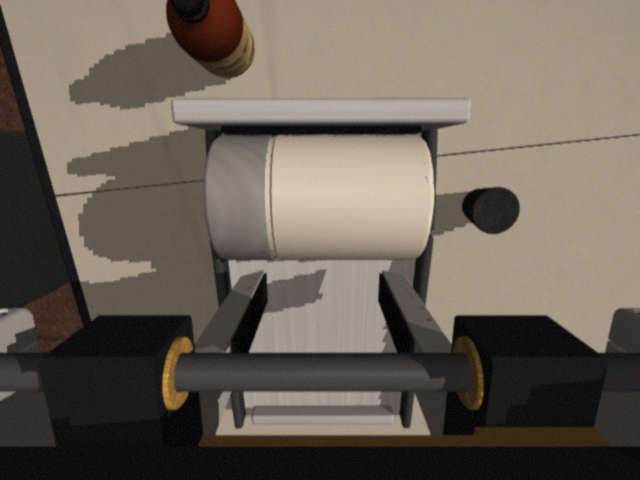

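The jar (207–433, 135–260) lies square against the stop plate, and the fingers are clear behind it. I back off and rise.

Emit:
{"name": "step_arm", "arguments": {
  "deltas": [
    {"dx": -0.006,"dy": 0,"dz": 0,"rx": 0,"ry": 0,"rz": 0,"jaw": 0.64},
    {"dx": -0.015,"dy": 0,"dz": -0.005,"rx": 0,"ry": 0,"rz": 0,"jaw": 0.64},
    {"dx": -0.025,"dy": 0,"dz": -0.02,"rx": 0,"ry": 0,"rz": 0,"jaw": 0.64},
    {"dx": -0.03,"dy": 0,"dz": -0.04,"rx": 0,"ry": 0,"rz": 0,"jaw": 0.64},
    {"dx": -0.03,"dy": 0,"dz": -0.06,"rx": 0,"ry": 0,"rz": 0,"jaw": 0.64},
    {"dx": -0.03,"dy": 0,"dz": -0.07,"rx": 0,"ry": 0,"rz": 0,"jaw": 0.64},
    {"dx": -0.03,"dy": 0,"dz": -0.07,"rx": 0,"ry": 0,"rz": 0,"jaw": 0.64},
    {"dx": -0.03,"dy": 0,"dz": -0.07,"rx": 0,"ry": 0,"rz": 0,"jaw": 0.64}
  ]
}}

```text
time: 7.8
tcp_pos: [528.3, -55.5, 145.9]
tcp_rot: [2.332, 2.104, 0.001]
contact_force: [0.1, 0.4, -0.2]
finger_gap: 60.2
finger_force: 0.0
```

```bash
python3 -c "
from h import *
jar(22); print(job.sign_off())"
```

```text
jar y,z,yaw 12167 [23.925 62.033 -0.1  ] 0.99
[527.6 -55.2 145.1] [ 0.47 -0.5  -0.39]
the job is handed in; nothing more can be done
None
```

The jar was pushed up the ramp and over the crest and now lies square in the rest against the stop; the arm is clear of everything, and I handed the job in at about 8 s (no verdict was returned).

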